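# Open the spring jaw three clicks and hold it

## Robot

A 6-joint arm with a two-finger parallel gripper is mounted at the origin on a cart in front of the work surface, level with it; the furniture and walls round the work are solid. World frame = base frame: x ahead of the robot, y to its left, z up, the work surface at z = 0. Lengths are in m, angles in degrees, forces in N, time in s.
With the tool pointing down it reaches from about 0.4 to 0.825 m from the base axis. Payload 7 kg.
Tool frame: the origin (TCP) lies between the finger pads; the fingertips stand 22 mm ahead of it and the grasp point (between the pads) lies 3 mm ahead of it; z points along the fingers, y is the line along which they close (so a half turn about z gives the same grasp; the last joint's range is limited). The gripper opens to 88 mm and grips with 3 to 60 N. Pads are 19 mm wide; open, the fingers measure 130 mm over their backs; the gripper's body (78 mm by 193 mm) begins 47 mm behind the grasp point.
Start: joints at [80.793, 20.546, 0.682, 0, -70.136, -16.507], TCP at [0.293, 0.608, 0.249] pointing down, gripper open.
Joint ranges: [-176.03, 176.03], [-82.01, 121.73], [-58.28, 71.71], [-173.87, 95.51], [-174.79, -0.11], [-173.66, 173.66]. Speed limits (degrees/s): [136.94, 136.94, 172.46, 180, 180, 180].

## Interface

Orientations are given as [roll, pitch, yaw] about the fixed x, y, z axes, in that order (R = Rz(yaw) Ry(pitch) Rx(roll)).
In Python, from plant import ctrl gives the robot as it stands.
- The arm moves only by the tool apply_moves, never from a script. Its argument "targets" is a list of rows, each an object with "travel": the shift along the tool's x, y, z in mm, a list of three; "roll": the turn about the tool's z in degrees; "jaw": the finger opening in mm, from 0 to 87.6. In form: [{"travel": [tx, ty, tz], "roll": roll, "jaw": jaw}, ...]. A call has 1 to 10 rows; each row shifts and turns the commanded pose from where the row before left it, along the tool's axes as they then stand; what a row does not reach is not made up. A row lasts 1/10 s, in which the tool goes at most 50 mm and 8.59 degrees, less where a joint would pass 70% of its speed; a pose out of reach is approached as far as the arm can. A call with a gripper value outside its range is refused whole. The fingers move at their own pace and stop on an object; the grip force is fixed at half the most. Time passes only in rows, so rows that do not move let the fingers close. It gives the time, the measured TCP pose, the force, the opening and the grip force at its end, in the units of the state.
- ctrl.get_obs(): the state, without advancing time (a new reading comes with each control period).
- ctrl.snapshot(name): name is "scene" or "top" or "wrist"; returns the picture (480x640x3 uint8, red, green, blue); there is no depth.
- ctrl.calibration(name): a dict with "K" (3x3 intrinsics, pixels), "dist_coeffs" ([k1, k2, p1, p2, k3] as OpenCV has them; the pictures are not rectified), "extrinsics" (4x4, takes a point from camera to world coordinates); the wrist camera has in their place "hand_eye" (4x4, takes a point from camera to tool coordinates, whose origin is the TCP and whose axes are the flange's). Camera axes: x right, y down, z forward; pixel columns grow to the right and rows downward; lengths in m; the calibration is good to about 2 mm. A picture is of the moment at which its call begins: read the wrist's pose just before it. calibration takes no time and is no camera call.
- ctrl.close_job(): hands the job in; it is judged then, once.
The state is a dict: "clock": time; "joint_pos": joint angles; "qvel": joint speeds; "tau": joint torques, N m; "tool_pos": TCP position; "orientation": TCP orientation; "force": force on the tool from outside, world axes, zero at the start; "moment": the same for the moment, N m; "opening": finger opening in m; "gripper_force": force on a finger pad.
Only numpy, scipy, OpenCV 4.12 (cv2) and the standard library are available. Lean on these libraries where they do the work, as an engineer would, in place of code of your own. Each camera call takes 0.05 s, during which the arm holds its last target. There are 200 camera calls.

## Task

The tan glue bottle is standing in the way of the spring jaw's lever: before you move the lever, stand the bottle upright on the black rubber mat and leave it there. Then swing the lever anticlockwise by its red upright grip, feeling for the clicks, until exactly the third click has dropped in (never on into the fourth), and finish while still holding the lever there by hand so that the jaw stays open for the workpiece; the lever springs back if let go. Leave the sanding block, the wood offcut and the steel bracket alone.

Things in the scene. Friction and masses are not known exactly. Their poses are not given: they have to be found in the camera images.
- fixture: spring-jaw fixture, screwed down: plywood plate 170 mm (x) by 215 mm (y), 16 mm thick. Origin on the lever's pivot axis at table height, 60 mm from the plate's -y edge, 155 mm from its +y edge. On it a dark steel disc, radius 58 mm, top 42 mm high; a blue arm over the disc (74 mm high, its yellow-capped pin 82 mm); two aluminium jaws at the +y end (56 mm high)
- pivot (a point): the lever's vertical pivot axis, 36 mm above the table (height of the lever bar), on the fixture and with its axes. At rest the lever points from here along (-0.5, -0.866) in x and y. The bar (20 mm wide, top 42 mm above the table) reaches 144 mm out and sweeps over the bare table beside the plate
- grip_mid (a point): middle of the red upright grip on the lever's end: round bar 26 mm in diameter, 50 mm tall (44 to 94 mm above the table); this point is 71 mm above the table and 130 mm from the pivot axis. The grip revolves freely about its own upright axis, so it may be held at any yaw and its axes mean nothing
- lever (a joint): lever angle in rad: 0 at rest on its stop, growing anticlockwise seen from above, up to 1.5. A return spring always pulls it back (9 N at the grip at rest, growing 2.3 N per rad); let go, it returns through all clicks. After free travel (at least 0.1 rad) come five clicks 0.24 rad (31 mm at the grip) apart: the push climbs 5 to 6 N, then falls 4 to 6 N below the spring's pull after the crest
- pin (a joint): lift in m of the yellow-capped spring pin on the blue arm: 0 when down (free travel or seated in a notch), about 0.0022 on a tooth's crest. It drops into the notch 0.12 rad past each crest, where the push is back at the plain spring pull. The arm's setting differs each time: the first crest comes at 0.22 to 0.38 rad, so the third notch lies at 0.82 to 0.98 rad and must be felt
- jaw (a joint): opening in m of the moving aluminium jaw, drawn open by the lever: 0 shut, 0.018 per rad of the lever
- bottle_mid (a point): middle of the glue bottle, half-way up: a tan bottle with white cap, 44 mm (its x) by 60 mm (its y) at its body and 157 mm tall, z up, this point 78 mm above its foot; about 0.2 kg. At the start it stands on the table beside the plywood plate, in the lever's path, about 120 mm from the pivot
- mat: black rubber mat lying fixed on the table, 130 mm square and 4 mm thick, origin in the middle of its underside
- sanding_block: blue hand sanding block, 66 x 118 x 47 mm, loose, origin at the centre of its underside; to be left alone
- wood_offcut: pine strip, 45 x 140 x 19 mm, loose, origin at the centre of its underside; to be left alone
- bracket: bent steel angle bracket, 50 x 70 x 30 mm, loose, origin at the centre of its underside; to be left alone
- bottle_cap (a point): middle of the bottle's round white cap, 47 mm in diameter and 23 mm tall, its top 157 mm and this point 145 mm above the bottle's foot. The cap is fixed to the bottle and is the best place to take it from above: lower down, the cap and the 44 mm thick body leave a gripper's palm and knuckles little room
Things that resemble listed ones, but are neither listed nor needed, are in the scene too. Of the things like the part that bears bottle_mid, leave any that is yellow; of the rest the smaller one is meant. There is more than one size of the mat; the job needs the larger.

How it is judged (in metres and radians):
On the way, in this order (a step that is already met when the one before it is completed fails the run):
1. the bottle stands upright on the mat, let go (horizontal distance between bottle_mid and mat below 0.05 m and height (world z) of bottle_mid below 0.088 m and angle between bottle_mid's own z axis and vertical below 0.15 rad and contact force between the fingers and bottle below 0.1 N), for 0.2 s.
2. the lever is at the third click, the pin seated in its notch (value of joint lever between 0.78 and 1.02 rad and value of joint pin below 0.0008 m), for 0.2 s.
At the end, for the whole second after the job is handed in: the fingers hold the lever (over 3 N) at rest at its third click (0.78 to 1.02 rad with the pin seated to within 0.8 mm of its lowest position), while the bottle stands upright on the mat, within 50 mm of its centre (all of step 2 and velocity of joint lever between -0.1 and 0.1 rad/s and contact force between the fingers and lever above 3 N and horizontal distance between bottle_mid and mat below 0.05 m and height (world z) of bottle_mid below 0.088 m and angle between bottle_mid's own z axis and vertical below 0.15 rad); the arm keeps its last pose, push and grip.
It fails at once if the lever was moved before the bottle was cleared away (value of joint lever above 0.12 rad and horizontal distance between bottle_mid and pivot below 0.19 m).
It fails at once if the lever went on into the fourth click (value of joint lever above 1.12 rad or (value of joint lever above 1.03 rad and value of joint pin below 0.0008 m)).
It fails at once if the bottle was knocked over (angle between bottle_mid's own z axis and vertical above 0.8 rad).
It fails at once if a bystander was moved (distance of any of sanding_block, wood_offcut, bracket from where it was at the start of the episode above 0.03 m).
It also fails if it takes over 72 s, if anything falls off the work surface, if the arm or the gripper's body presses on something with over 40 N, if the wrist force passes 120 N, or if a joint passes its speed limit or range.

## Working session

There is one attempt and no reset: what is moved stays moved. The work goes in short steps, Python scripts to look and compute and a tool call to move; the robot and the scene stay as the last step left them, time stands still between calls to the robot, and variables do not carry over. Pictures are saved under pics/ and viewed, at most 10 in all, crops included, and the job is handed in when it is done.

Besides the shell and the picture viewer there is one more tool, called after "Request:" as name(argument=value, ...), one argument or row to a line, values as JSON. apply_moves: Moves the arm, as the interface text tells. Its arguments: {"type":"object","properties":{"targets":{"type":"array","items":{"type":"object","properties":{"travel":{"type":"array","items":{"type":"number"}},"roll":{"type":"number"},"jaw":{"type":"number"}}}}},"required":["targets"]}

```bash
mkdir -p pics; python3 - <<'E'
from plant import ctrl
import cv2,numpy as np
for n in("scene","top"):
    cv2.imwrite(f"pics/{n}0.png",ctrl.snapshot(n)[:,:,::-1])
    c=ctrl.calibration(n);print(n,np.array(c["extrinsics"]).round(3).tolist())
o=ctrl.get_obs();print(o["clock"],o["tool_pos"],o["orientation"],o["force"])
E
```

```text
scene [[-0.397, 0.612, -0.684, 1.471], [0.917, 0.279, -0.283, 0.348], [0.018, -0.74, -0.672, 1.005], [0.0, 0.0, 0.0, 1.0]]
top [[0.026, -0.99, 0.138, 0.374], [-1.0, -0.026, 0.006, -0.053], [-0.003, -0.138, -0.99, 1.644], [0.0, 0.0, 0.0, 1.0]]
0.1 [0.29273216 0.60775232 0.24769918] [ 1.79911558e+02 -1.05400274e-02 -2.57202416e+01] [ 0.38548425 -0.16709553 -0.54494655]
```

View pics/scene0.png

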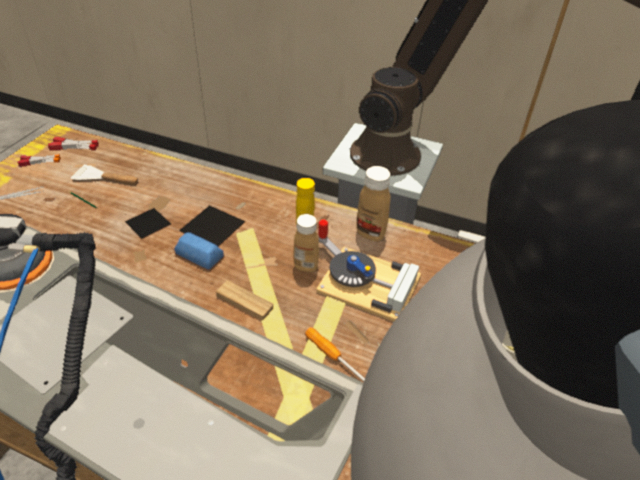

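View pics/top0.png

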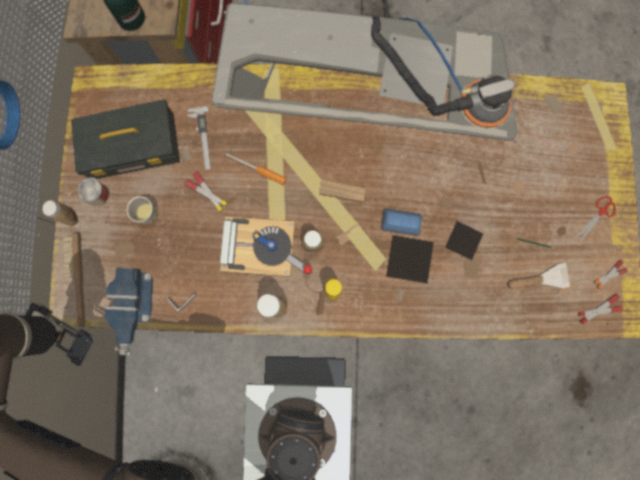

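In the top view, the candidate bottles have their caps at (313,239) (tan, smaller), (268,305) (tan, larger) and (334,288) (yellow). The smaller tan one, beside the plate, fits. The mats are at (410,259) (larger, the one meant) and (464,240) (smaller). I'll confirm both in an enlarged crop.

```bash
python3 - <<'E'
import cv2
a=cv2.imread("pics/top0.png")[200:340,210:450]
cv2.imwrite("pics/crop1.png",cv2.resize(a,(792,462),interpolation=cv2.INTER_CUBIC))
E
```

```text
(no output)
```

View pics/crop1.png

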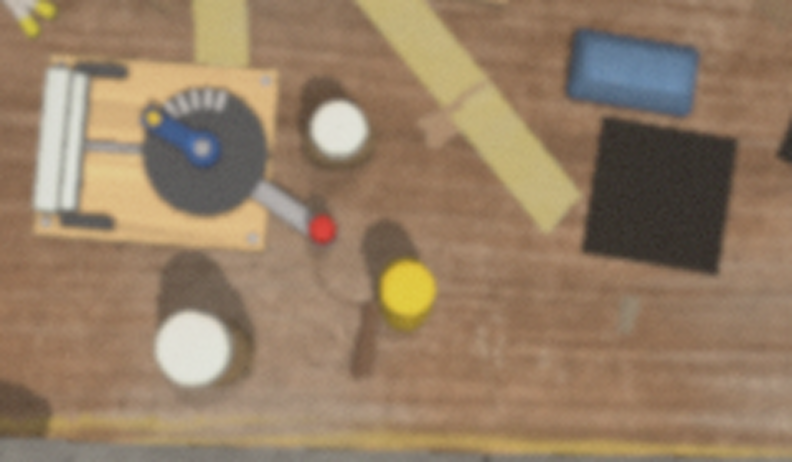

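The crop confirms it. The smaller tan bottle's cap is at crop (339,129), the red grip at (322,229), the larger mat has corners (604,118), (737,139), (716,272) and (583,251), and the yellow bottle is at (408,288).

```bash
cat >h.py <<'E'
from plant import ctrl
import cv2,numpy as np
from scipy.spatial.transform import Rotation as R
def toworld(name,pts,z,E=None):
    c=ctrl.calibration(name)
    if E is None:E=np.array(c["extrinsics"])
    u=cv2.undistortPoints(np.array(pts,float).reshape(-1,1,2),np.array(c["K"]),np.array(c["dist_coeffs"])).reshape(-1,2)
    d=np.c_[u,np.ones(len(u))]@E[:3,:3].T
    return E[:3,3]+d*((z-E[2,3])/d[:,2])[:,None]
def pose():
    o=ctrl.get_obs();T=np.eye(4);T[:3,:3]=R.from_euler("xyz",o["orientation"],degrees=True).as_matrix();T[:3,3]=o["tool_pos"];return T
def wrist_E(T=None): return (pose() if T is None else T)@np.array(ctrl.calibration("wrist")["hand_eye"])
def proj(name,P,E=None):
    c=ctrl.calibration(name)
    if E is None:E=np.array(c["extrinsics"])
    I=np.linalg.inv(E)
    return cv2.projectPoints(np.array(P,float).reshape(-1,1,3),cv2.Rodrigues(I[:3,:3])[0],I[:3,3],np.array(c["K"]),np.array(c["dist_coeffs"]))[0].reshape(-1,2)
E
python3 - <<'E'
from h import *
f=lambda p,z:toworld("top",np.array(p)/3.3+[210,200],z).round(3).tolist()
print("cap",f([[339,129]],.157),"grip",f([[322,229]],.094))
print("plate",f([[52,56],[277,70],[263,248],[34,234]],.016))
print("mat",f([[604,118],[737,139],[716,272],[583,251]],.004))
print("yellow",f([[408,288]],.15),"big",f([[193,348]],.2),"piv",f([[203,150]],.074))
print("block",f([[570,95],[577,30],[698,45],[692,112]],.047))
T=pose();print(T.round(3).tolist());print(np.array(ctrl.calibration("wrist")["hand_eye"]).round(3).tolist())
E
```

```text
cap [[0.573, -0.033, 0.157]] grip [[0.494, -0.02, 0.094]]
plate [[0.654, 0.238, 0.016], [0.646, 0.028, 0.016], [0.481, 0.036, 0.016], [0.488, 0.247, 0.016]]
mat [[0.611, -0.277, 0.004], [0.594, -0.402, 0.004], [0.47, -0.382, 0.004], [0.486, -0.258, 0.004]]
yellow [[0.442, -0.094, 0.15]] big [[0.386, 0.079, 0.2]] piv [[0.562, 0.088, 0.074]]
block [[0.625, -0.24, 0.047], [0.685, -0.246, 0.047], [0.674, -0.357, 0.047], [0.612, -0.351, 0.047]]
[[0.901, -0.434, -0.001, 0.293], [-0.434, -0.901, -0.001, 0.608], [0.0, 0.002, -1.0, 0.248], [0.0, 0.0, 0.0, 1.0]]
[[0.0, -0.956, -0.292, 0.08], [1.0, -0.0, 0.0, -0.002], [-0.0, -0.292, 0.956, -0.136], [0.0, 0.0, 0.0, 1.0]]
```

Request:
apply_moves(
  targets=[
    {"travel": [35,30,0],"roll": 0,"jaw": 87},
    {"travel": [35,30,0],"roll": 0,"jaw": 87},
    {"travel": [35,30,0],"roll": 0,"jaw": 87},
    {"travel": [35,30,0],"roll": 0,"jaw": 87},
    {"travel": [35,30,0],"roll": 0,"jaw": 87},
    {"travel": [35,30,0],"roll": 0,"jaw": 87},
    {"travel": [35,30,0],"roll": 0,"jaw": 87},
    {"travel": [35,30,0],"roll": 0,"jaw": 87},
    {"travel": [35,30,0],"roll": 0,"jaw": 87},
    {"travel": [35,30,0],"roll": 0,"jaw": 87},
  ],
)

```text
clock: 1.1
tool_pos: [0.4782, 0.1841, 0.2486]
orientation: [-180.0, 0.0, -25.7]
force: [0.9, 0.4, -0.0]
opening: 0.0866
gripper_force: 0.0
```

Request:
apply_moves(
  targets=[
    {"travel": [35,30,0],"roll": 0,"jaw": 87},
    {"travel": [35,30,0],"roll": 0,"jaw": 87},
    {"travel": [35,30,0],"roll": 0,"jaw": 87},
    {"travel": [35,30,0],"roll": 0,"jaw": 87},
    {"travel": [35,30,0],"roll": 0,"jaw": 87},
    {"travel": [0,0,0],"roll": 0,"jaw": 87},
    {"travel": [0,0,0],"roll": 0,"jaw": 87},
  ],
)

```text
clock: 1.8
tool_pos: [0.5705, -0.0263, 0.2478]
orientation: [180.0, 0.1, -25.9]
force: [-0.8, 0.7, -0.7]
opening: 0.0868
gripper_force: 0.0
```

Request:
apply_moves(
  targets=[
    {"travel": [0,0,0],"roll": 8.2,"jaw": 87},
    {"travel": [0,0,0],"roll": 8.2,"jaw": 87},
    {"travel": [0,0,0],"roll": 8.2,"jaw": 87},
    {"travel": [0,0,0],"roll": 8.2,"jaw": 87},
    {"travel": [0,0,0],"roll": 8.2,"jaw": 87},
    {"travel": [0,0,0],"roll": 8.2,"jaw": 87},
    {"travel": [0,0,0],"roll": 8.2,"jaw": 87},
    {"travel": [0,0,0],"roll": 8.2,"jaw": 87},
    {"travel": [0,0,0],"roll": 8.2,"jaw": 87},
    {"travel": [0,0,0],"roll": 0,"jaw": 87},
  ],
)

```text
clock: 2.8
tool_pos: [0.5702, -0.0238, 0.2486]
orientation: [180.0, 0.0, -99.5]
force: [-0.7, -0.2, -0.2]
opening: 0.0868
gripper_force: 0.0
```

```bash
python3 - <<'E'
from h import *
o=ctrl.get_obs();print(o["clock"],o["tool_pos"],o["orientation"],o["joint_pos"],o["force"]);T=pose();print(T.round(3).tolist())
cv2.imwrite("pics/w1.png",ctrl.snapshot("wrist")[:,:,::-1]);E=wrist_E(T);np.save("E1.npy",E)
print(proj("wrist",[[.573,-.033,.157],[.494,-.02,.094],[.442,-.094,.15]],E).round(0))
E
```

```text
2.8 [ 0.5701833  -0.02379727  0.24861428] [ 1.79993653e+02  1.02495565e-02 -9.95374948e+01] [ 1.72409864e+01  1.07765520e+01 -1.27550617e+01 -1.30993278e-02
 -6.64694356e+01 -2.67732507e+01] [-0.67292983 -0.16241488 -0.24826367]
[[-0.166, -0.986, -0.0, 0.57], [-0.986, 0.166, 0.0, -0.024], [-0.0, 0.0, -1.0, 0.249], [0.0, 0.0, 0.0, 1.0]]
[[312. 232.]
 [402. 212.]
 [488. 113.]]
```

View pics/w1.png

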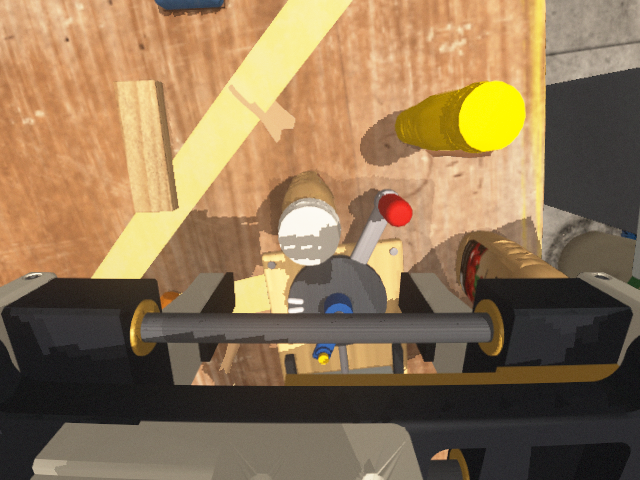

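The wrist view puts the small tan bottle's cap at (311,231) and the grip at (398,211), both as predicted. The yellow bottle is at (492,116). Next I descend on the cap.

Request:
apply_moves(
  targets=[
    {"travel": [8,-4,0],"roll": 0,"jaw": 87},
    {"travel": [0,0,30],"roll": 0,"jaw": 87},
    {"travel": [0,0,30],"roll": 0,"jaw": 87},
    {"travel": [0,0,25],"roll": 0,"jaw": 87},
    {"travel": [0,0,14],"roll": 0,"jaw": 87},
    {"travel": [0,0,0],"roll": 0,"jaw": 87},
    {"travel": [0,0,0],"roll": 0,"jaw": 65},
    {"travel": [0,0,0],"roll": 0,"jaw": 55},
    {"travel": [0,0,0],"roll": 0,"jaw": 48},
    {"travel": [0,0,0],"roll": 0,"jaw": 40},
  ],
)

```text
clock: 3.85
tool_pos: [0.5736, -0.0336, 0.1504]
orientation: [-179.9, 0.0, -99.5]
force: [-1.1, 0.8, 0.3]
opening: 0.0606
gripper_force: 0.0
```

Request:
apply_moves(
  targets=[
    {"travel": [0,0,0],"roll": 0,"jaw": 35},
    {"travel": [0,0,0],"roll": 0,"jaw": 30},
    {"travel": [0,0,0],"roll": 0,"jaw": 30},
    {"travel": [0,0,0],"roll": 0,"jaw": 30},
  ],
)

```text
clock: 4.25
tool_pos: [0.5735, -0.0336, 0.1499]
orientation: [-180.0, 0.0, -99.5]
force: [-0.2, -0.1, 2.3]
opening: 0.0466
gripper_force: 30.0
```

Request:
apply_moves(
  targets=[
    {"travel": [0,0,-10],"roll": 0,"jaw": 30},
    {"travel": [0,0,-20],"roll": 0,"jaw": 30},
    {"travel": [0,0,-20],"roll": 0,"jaw": 30},
    {"travel": [10,0,0],"roll": 0,"jaw": 30},
    {"travel": [20,-2,0],"roll": 0,"jaw": 30},
    {"travel": [30,-2,0],"roll": 0,"jaw": 30},
    {"travel": [30,-2,0],"roll": 0,"jaw": 30},
    {"travel": [30,-2,0],"roll": 0,"jaw": 30},
    {"travel": [30,-2,0],"roll": 0,"jaw": 30},
    {"travel": [30,-2,0],"roll": 0,"jaw": 30},
  ],
)

```text
clock: 5.25
tool_pos: [0.5543, -0.2145, 0.1989]
orientation: [179.9, 0.0, -99.5]
force: [0.7, -1.1, -1.8]
opening: 0.047
gripper_force: 30.0
```

Request:
apply_moves(
  targets=[
    {"travel": [30,-2,0],"roll": 0,"jaw": 30},
    {"travel": [30,-2,0],"roll": 0,"jaw": 30},
    {"travel": [30,0,0],"roll": 0,"jaw": 30},
    {"travel": [18,0,0],"roll": 0,"jaw": 30},
    {"travel": [10,0,0],"roll": 0,"jaw": 30},
    {"travel": [0,0,0],"roll": 0,"jaw": 30},
    {"travel": [0,0,15],"roll": 0,"jaw": 30},
    {"travel": [0,0,15],"roll": 0,"jaw": 30},
    {"travel": [0,0,10],"roll": 0,"jaw": 30},
    {"travel": [0,0,0],"roll": 0,"jaw": 30},
  ],
)

```text
clock: 6.25
tool_pos: [0.539, -0.3291, 0.1579]
orientation: [179.8, 0.0, -99.5]
force: [-0.3, -0.0, -2.2]
opening: 0.0466
gripper_force: 30.0
```

Request:
apply_moves(
  targets=[
    {"travel": [0,0,2],"roll": 0,"jaw": 30},
    {"travel": [0,0,1],"roll": 0,"jaw": 30},
    {"travel": [0,0,1],"roll": 0,"jaw": 30},
    {"travel": [0,0,0],"roll": 0,"jaw": 30},
  ],
)

```text
clock: 6.65
tool_pos: [0.5399, -0.3302, 0.1559]
orientation: [-180.0, -0.0, -99.5]
force: [-0.4, 0.1, -1.8]
opening: 0.0465
gripper_force: 30.0
```

Request:
apply_moves(
  targets=[
    {"travel": [0,0,1],"roll": 0,"jaw": 30},
    {"travel": [0,0,1],"roll": 0,"jaw": 30},
    {"travel": [0,0,0],"roll": 0,"jaw": 30},
  ],
)

```text
clock: 6.95
tool_pos: [0.54, -0.3304, 0.1539]
orientation: [-180.0, -0.0, -99.5]
force: [0.1, 0.1, 0.5]
opening: 0.0463
gripper_force: 30.0
```

Touching down: the bottle's weight has come off the wrist. Open slowly and rise.

Request:
apply_moves(
  targets=[
    {"travel": [0,0,0],"roll": 0,"jaw": 50},
    {"travel": [0,0,0],"roll": 0,"jaw": 60},
    {"travel": [0,0,0],"roll": 0,"jaw": 75},
    {"travel": [0,0,0],"roll": 0,"jaw": 87},
    {"travel": [0,0,0],"roll": 0,"jaw": 87},
    {"travel": [0,0,0],"roll": 0,"jaw": 87},
    {"travel": [0,0,0],"roll": 0,"jaw": 87},
  ],
)

```text
clock: 7.65
tool_pos: [0.5398, -0.3302, 0.1535]
orientation: [180.0, 0.0, -99.5]
force: [0.5, 0.5, 0.0]
opening: 0.086
gripper_force: 0.0
```

Request:
apply_moves(
  targets=[
    {"travel": [0,0,-15],"roll": 0,"jaw": 87},
    {"travel": [0,0,-25],"roll": 0,"jaw": 87},
    {"travel": [0,0,-40],"roll": 0,"jaw": 87},
    {"travel": [0,0,0],"roll": 0,"jaw": 87},
  ],
)

```text
clock: 8.05
tool_pos: [0.5423, -0.3316, 0.2396]
orientation: [-179.5, -0.2, -99.5]
force: [0.6, 0.8, 0.6]
opening: 0.087
gripper_force: 0.0
```

```bash
python3 - <<'E'
from h import *
o=ctrl.get_obs();print(o["clock"],o["tool_pos"],o["orientation"],o["force"])
a=ctrl.snapshot("top")[200:340,210:450,::-1]
cv2.imwrite("pics/crop2.png",cv2.resize(a,(792,462),interpolation=cv2.INTER_CUBIC))
w=ctrl.snapshot("wrist")[:,:,::-1];cv2.imwrite("pics/w2.png",w)
E=wrist_E();print(proj("wrist",[[.540,-.33,.161],[.611,-.277,.004],[.594,-.402,.004],[.47,-.382,.004],[.486,-.258,.004]],E).round(0).tolist())
E
```

```text
8.05 [ 0.54225481 -0.33157648  0.23964539] [-1.79500617e+02 -1.59292331e-01 -9.94624211e+01] [0.57803744 0.82075842 0.64826651]
[[319.0, 252.0], [267.0, 257.0], [258.0, 148.0], [375.0, 147.0], [373.0, 256.0]]
```

View pics/w2.png

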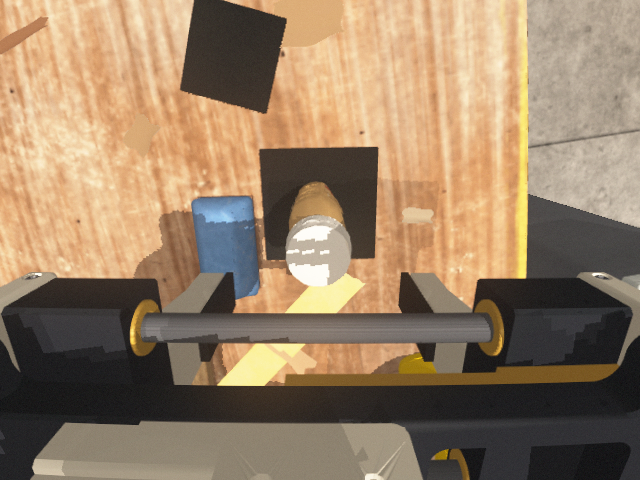

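The bottle stands upright in the middle of the mat: its cap is at (319,250), and the mat corners are at about (261,149), (377,148), (375,257) and (267,259). Now to the lever grip.

Request:
apply_moves(
  targets=[
    {"travel": [-15,5,0],"roll": 0,"jaw": 87},
    {"travel": [-35,11,0],"roll": 0,"jaw": 87},
    {"travel": [-40,13,0],"roll": 0,"jaw": 87},
    {"travel": [-40,13,0],"roll": 0,"jaw": 87},
    {"travel": [-40,13,0],"roll": 0,"jaw": 87},
    {"travel": [-40,13,0],"roll": 0,"jaw": 87},
    {"travel": [-40,13,0],"roll": 0,"jaw": 87},
    {"travel": [-30,10,0],"roll": 0,"jaw": 87},
    {"travel": [-18,5,0],"roll": 0,"jaw": 87},
    {"travel": [0,0,0],"roll": 0,"jaw": 87},
  ],
)

```text
clock: 9.15
tool_pos: [0.4932, -0.0182, 0.2328]
orientation: [179.9, -0.0, -99.3]
force: [-0.6, 0.2, 0.1]
opening: 0.0867
gripper_force: 0.0
```

Request:
apply_moves(
  targets=[
    {"travel": [0,0,0],"roll": 0,"jaw": 87},
    {"travel": [0,0,0],"roll": 0,"jaw": 87},
  ],
)

```text
clock: 9.35
tool_pos: [0.494, -0.0207, 0.233]
orientation: [179.9, -0.0, -99.5]
force: [-0.3, -1.0, -1.1]
opening: 0.0873
gripper_force: 0.0
```

```bash
python3 - <<'E'
from h import *
o=ctrl.get_obs();print(o["clock"],o["tool_pos"],o["orientation"],o["force"])
E=wrist_E();np.save("E3.npy",E)
w=ctrl.snapshot("wrist")[:,:,::-1];cv2.imwrite("pics/w3.png",w)
print(proj("wrist",[[.495,-.02,.094],[.442,-.094,.15],[.564,.09,.074]],E).round(0).tolist())
E
```

```text
9.35 [ 0.49397787 -0.02074712  0.23303113] [ 1.79948999e+02 -2.75594218e-02 -9.95229277e+01] [-0.31660875 -0.96430699 -1.09588772]
[[317.0, 227.0], [380.0, 127.0], [268.0, 334.0]]
```

View pics/w3.png

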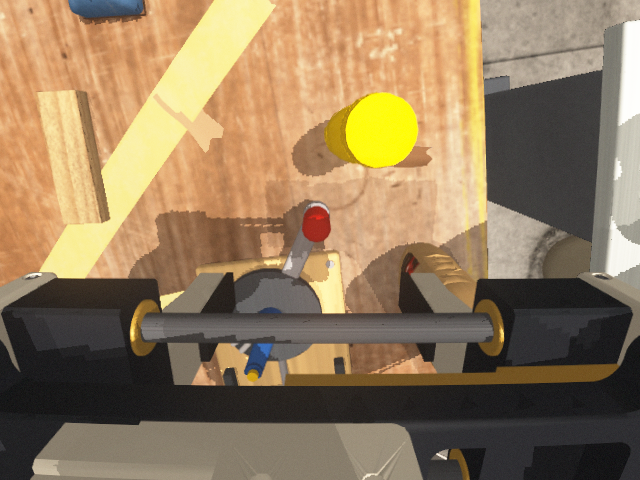

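The grip's top is at (317,227), as predicted. The big tan bottle at (430,270) comes close to the gripper body, so I'll descend shifted 20 mm away from it. That is still over the grip.

Request:
apply_moves(
  targets=[
    {"travel": [-3,-20,0],"roll": 0,"jaw": 87},
    {"travel": [0,0,0],"roll": 0,"jaw": 87},
    {"travel": [0,0,25],"roll": 0,"jaw": 87},
    {"travel": [0,0,25],"roll": 0,"jaw": 87},
    {"travel": [0,0,20],"roll": 0,"jaw": 87},
    {"travel": [0,0,20],"roll": 0,"jaw": 87},
    {"travel": [0,0,10],"roll": 0,"jaw": 87},
    {"travel": [0,0,10],"roll": 0,"jaw": 87},
    {"travel": [0,0,0],"roll": 0,"jaw": 87},
  ],
)

```text
clock: 10.3
tool_pos: [0.514, -0.0212, 0.1226]
orientation: [179.9, -0.0, -99.6]
force: [0.0, 1.2, -0.3]
opening: 0.0871
gripper_force: 0.0
```

Request:
apply_moves(
  targets=[
    {"travel": [0,0,10],"roll": 0,"jaw": 87},
    {"travel": [0,0,10],"roll": 0,"jaw": 87},
    {"travel": [0,0,10],"roll": 0,"jaw": 87},
    {"travel": [0,0,10],"roll": 0,"jaw": 87},
    {"travel": [0,0,9],"roll": 0,"jaw": 87},
    {"travel": [0,0,0],"roll": 0,"jaw": 87},
  ],
)

```text
clock: 10.9
tool_pos: [0.5137, -0.021, 0.073]
orientation: [179.9, -0.1, -99.5]
force: [-0.2, 0.5, 0.2]
opening: 0.087
gripper_force: 0.0
```

Request:
apply_moves(
  targets=[
    {"travel": [0,0,0],"roll": 0,"jaw": 60},
    {"travel": [0,0,0],"roll": 0,"jaw": 45},
    {"travel": [0,0,0],"roll": 0,"jaw": 35},
    {"travel": [0,0,0],"roll": 0,"jaw": 28},
    {"travel": [0,0,0],"roll": 0,"jaw": 20},
    {"travel": [0,0,0],"roll": 0,"jaw": 10},
    {"travel": [0,0,0],"roll": 0,"jaw": 10},
    {"travel": [0,0,0],"roll": 0,"jaw": 10},
    {"travel": [0,0,0],"roll": 0,"jaw": 10},
  ],
)

```text
clock: 11.8
tool_pos: [0.5113, -0.0215, 0.0742]
orientation: [179.7, -0.1, -99.6]
force: [-10.2, 1.1, 8.1]
opening: 0.0254
gripper_force: 30.0
```

```bash
python3 - <<'E'
from h import *
o=ctrl.get_obs();print(o["clock"],o["tool_pos"],o["orientation"],o["force"],o["opening"],o["gripper_force"])
w=ctrl.snapshot("wrist")[:,:,::-1];cv2.imwrite("pics/w4.png",w)
E
cat >> h.py <<'E'
PIV=np.array([.565,.091]);R0=np.radians(238)
def lever(p):  # angle, radius, tangential force helper
    d=np.array(p[:2])-PIV;return (np.arctan2(d[1],d[0])-R0+np.pi)%(2*np.pi)-np.pi,np.hypot(*d)
E
```

```text
11.8 [ 0.51126851 -0.02150214  0.07421487] [ 1.79688537e+02 -1.07483121e-01 -9.95730994e+01] [-10.22333485   1.11957808   8.0961133 ] 0.02539309914413852 30.001061415241566
```

View pics/w4.png

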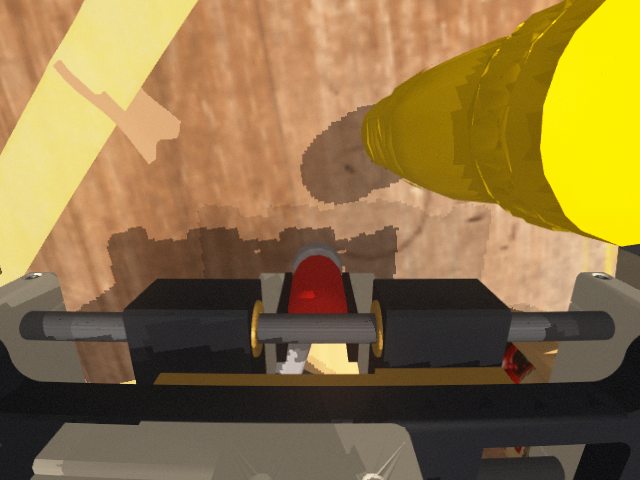

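The grip is between the pads, at (318,290). Now I'll work out the arc steps.

```bash
python3 - <<'E'
from h import *
C=np.array([.565,.0965]);r=.130
T=R.from_euler("xyz",[180,0,-99.5],degrees=True).as_matrix()
p=lambda t:np.r_[C+r*np.array([np.cos(R0+t),np.sin(R0+t)]),0]
q=np.array([.5137,-.021,0])
for t in np.arange(.19,1.08,.04):
    n=p(t);print(round(t,2),n[:2].round(4),((T.T@(n-q))*1000).round(1)[:2]);q=n
E
```

```text
0.19 [ 0.5182 -0.0248] [ 3. -5.]
0.23 [ 0.5231 -0.0265] [ 0.9 -5.1]
0.27 [ 0.528  -0.0281] [ 0.7 -5.1]
0.31 [ 0.533  -0.0295] [ 0.5 -5.2]
0.35 [ 0.5381 -0.0307] [ 0.3 -5.2]
0.39 [ 0.5432 -0.0317] [ 0.1 -5.2]
0.43 [ 0.5483 -0.0324] [-0.1 -5.2]
0.47 [ 0.5535 -0.033 ] [-0.3 -5.2]
0.51 [ 0.5587 -0.0333] [-0.5 -5.2]
0.55 [ 0.5639 -0.0335] [-0.7 -5.2]
0.59 [ 0.5691 -0.0334] [-0.9 -5.1]
0.63 [ 0.5743 -0.0332] [-1.1 -5.1]
0.67 [ 0.5795 -0.0327] [-1.3 -5. ]
0.71 [ 0.5846 -0.032 ] [-1.5 -5. ]
0.75 [ 0.5897 -0.0311] [-1.7 -4.9]
0.79 [ 0.5948 -0.03  ] [-1.9 -4.8]
0.83 [ 0.5999 -0.0287] [-2.1 -4.8]
0.87 [ 0.6048 -0.0272] [-2.3 -4.7]
0.91 [ 0.6098 -0.0256] [-2.5 -4.6]
0.95 [ 0.6146 -0.0237] [-2.7 -4.5]
0.99 [ 0.6194 -0.0216] [-2.8 -4.4]
1.03 [ 0.624  -0.0193] [-3.  -4.2]
1.07 [ 0.6286 -0.0169] [-3.2 -4.1]
```

Request:
apply_moves(
  targets=[
    {"travel": [2,-5,0],"roll": 0,"jaw": 10},
    {"travel": [0,0,0],"roll": 0,"jaw": 10},
    {"travel": [0,0,0],"roll": 0,"jaw": 10},
  ],
)

```text
clock: 12.15
tool_pos: [0.5165, -0.0239, 0.0742]
orientation: [179.7, -0.1, -99.6]
force: [-8.6, 3.0, 5.5]
opening: 0.025
gripper_force: 30.0
```

Request:
apply_moves(
  targets=[
    {"travel": [1,-5,0],"roll": 0,"jaw": 10},
    {"travel": [0,0,0],"roll": 0,"jaw": 10},
    {"travel": [0,0,0],"roll": 0,"jaw": 10},
  ],
)

```text
clock: 12.45
tool_pos: [0.5212, -0.0257, 0.0743]
orientation: [179.7, -0.1, -99.6]
force: [-8.9, 3.4, 6.4]
opening: 0.0252
gripper_force: 30.0
```

Request:
apply_moves(
  targets=[
    {"travel": [1,-5,0],"roll": 0,"jaw": 10},
    {"travel": [0,0,0],"roll": 0,"jaw": 10},
    {"travel": [0,0,0],"roll": 0,"jaw": 10},
  ],
)

```text
clock: 12.75
tool_pos: [0.526, -0.0274, 0.0743]
orientation: [179.7, -0.1, -99.6]
force: [-9.0, 3.3, 6.2]
opening: 0.0253
gripper_force: 30.0
```

Request:
apply_moves(
  targets=[
    {"travel": [0.5,-5,0],"roll": 0,"jaw": 10},
    {"travel": [0,0,0],"roll": 0,"jaw": 10},
    {"travel": [0,0,0],"roll": 0,"jaw": 10},
  ],
)

```text
clock: 13.05
tool_pos: [0.5302, -0.0288, 0.0742]
orientation: [179.7, -0.1, -99.6]
force: [-10.4, 4.4, 7.5]
opening: 0.0251
gripper_force: 30.0
```

Request:
apply_moves(
  targets=[
    {"travel": [0.5,-5,0],"roll": 0,"jaw": 10},
    {"travel": [0,0,0],"roll": 0,"jaw": 10},
    {"travel": [0,0,0],"roll": 0,"jaw": 10},
  ],
)

```text
clock: 13.35
tool_pos: [0.5351, -0.03, 0.0742]
orientation: [179.7, -0.1, -99.6]
force: [-9.5, 4.2, 7.1]
opening: 0.0252
gripper_force: 30.0
```

Request:
apply_moves(
  targets=[
    {"travel": [0,-5,0],"roll": 0,"jaw": 10},
    {"travel": [0,0,0],"roll": 0,"jaw": 10},
    {"travel": [0,0,0],"roll": 0,"jaw": 10},
  ],
)

```text
clock: 13.65
tool_pos: [0.5403, -0.0311, 0.0742]
orientation: [179.7, -0.1, -99.6]
force: [-8.4, 3.2, 7.8]
opening: 0.0255
gripper_force: 30.0
```

Request:
apply_moves(
  targets=[
    {"travel": [0,-5,0],"roll": 0,"jaw": 10},
    {"travel": [0,0,0],"roll": 0,"jaw": 10},
    {"travel": [0,0,0],"roll": 0,"jaw": 10},
  ],
)

```text
clock: 13.95
tool_pos: [0.5459, -0.0321, 0.0743]
orientation: [179.8, -0.1, -99.6]
force: [-6.6, 1.2, 5.5]
opening: 0.0251
gripper_force: 30.0
```

Request:
apply_moves(
  targets=[
    {"travel": [-0.5,-5,0],"roll": 0,"jaw": 10},
    {"travel": [0,0,0],"roll": 0,"jaw": 10},
    {"travel": [0,0,0],"roll": 0,"jaw": 10},
  ],
)

```text
clock: 14.25
tool_pos: [0.5505, -0.0327, 0.0743]
orientation: [179.7, -0.1, -99.6]
force: [-7.7, -0.9, 6.0]
opening: 0.0253
gripper_force: 30.0
```

Request:
apply_moves(
  targets=[
    {"travel": [-0.5,-5,0],"roll": 0,"jaw": 10},
    {"travel": [0,0,0],"roll": 0,"jaw": 10},
    {"travel": [0,0,0],"roll": 0,"jaw": 10},
  ],
)

```text
clock: 14.55
tool_pos: [0.5548, -0.0332, 0.0742]
orientation: [179.7, -0.1, -99.6]
force: [-10.6, -0.8, 8.2]
opening: 0.0255
gripper_force: 30.0
```

Request:
apply_moves(
  targets=[
    {"travel": [-0.5,-5,0],"roll": 0,"jaw": 10},
    {"travel": [0,0,0],"roll": 0,"jaw": 10},
    {"travel": [0,0,0],"roll": 0,"jaw": 10},
  ],
)

```text
clock: 14.85
tool_pos: [0.5596, -0.0336, 0.0742]
orientation: [179.6, -0.1, -99.6]
force: [-11.2, -0.3, 8.1]
opening: 0.0255
gripper_force: 30.0
```

Request:
apply_moves(
  targets=[
    {"travel": [-1,-5,0],"roll": 0,"jaw": 10},
    {"travel": [0,0,0],"roll": 0,"jaw": 10},
    {"travel": [0,0,0],"roll": 0,"jaw": 10},
  ],
)

```text
clock: 15.15
tool_pos: [0.5633, -0.0338, 0.074]
orientation: [179.5, -0.2, -99.6]
force: [-14.6, -1.2, 11.0]
opening: 0.0251
gripper_force: 30.0
```

Request:
apply_moves(
  targets=[
    {"travel": [-0.5,-3,0],"roll": 0,"jaw": 10},
    {"travel": [0,0,0],"roll": 0,"jaw": 10},
    {"travel": [0,0,0],"roll": 0,"jaw": 10},
  ],
)

```text
clock: 15.45
tool_pos: [0.5663, -0.0338, 0.074]
orientation: [179.5, -0.2, -99.6]
force: [-15.7, -0.4, 12.8]
opening: 0.0252
gripper_force: 30.0
```

Request:
apply_moves(
  targets=[
    {"travel": [-0.5,-3,0],"roll": 0,"jaw": 10},
    {"travel": [0,0,0],"roll": 0,"jaw": 10},
    {"travel": [0,0,0],"roll": 0,"jaw": 10},
  ],
)

```text
clock: 15.75
tool_pos: [0.5707, -0.0336, 0.0742]
orientation: [179.6, -0.2, -99.6]
force: [-11.1, -2.7, 7.2]
opening: 0.025
gripper_force: 30.0
```

Request:
apply_moves(
  targets=[
    {"travel": [-0.5,-3,0],"roll": 0,"jaw": 10},
    {"travel": [0,0,0],"roll": 0,"jaw": 10},
    {"travel": [0,0,0],"roll": 0,"jaw": 10},
  ],
)

```text
clock: 16.05
tool_pos: [0.5744, -0.0335, 0.0743]
orientation: [179.7, -0.1, -99.6]
force: [-9.7, -3.5, 5.7]
opening: 0.0258
gripper_force: 30.0
```

Request:
apply_moves(
  targets=[
    {"travel": [-0.5,-3,0],"roll": 0,"jaw": 10},
    {"travel": [0,0,0],"roll": 0,"jaw": 10},
    {"travel": [0,0,0],"roll": 0,"jaw": 10},
  ],
)

```text
clock: 16.35
tool_pos: [0.5782, -0.0332, 0.0744]
orientation: [179.8, -0.1, -99.6]
force: [-5.8, -3.6, 4.1]
opening: 0.0252
gripper_force: 30.0
```

Request:
apply_moves(
  targets=[
    {"travel": [-1,-3,0],"roll": 0,"jaw": 10},
    {"travel": [0,0,0],"roll": 0,"jaw": 10},
    {"travel": [0,0,0],"roll": 0,"jaw": 10},
  ],
)

```text
clock: 16.65
tool_pos: [0.5807, -0.0329, 0.0743]
orientation: [179.7, -0.1, -99.6]
force: [-8.0, -2.2, 5.9]
opening: 0.0253
gripper_force: 30.0
```

Request:
apply_moves(
  targets=[
    {"travel": [-1,-3,0],"roll": 0,"jaw": 10},
    {"travel": [0,0,0],"roll": 0,"jaw": 10},
    {"travel": [0,0,0],"roll": 0,"jaw": 10},
  ],
)

```text
clock: 16.95
tool_pos: [0.5834, -0.0326, 0.0742]
orientation: [179.7, -0.1, -99.6]
force: [-10.6, -3.4, 7.4]
opening: 0.0252
gripper_force: 30.0
```

Request:
apply_moves(
  targets=[
    {"travel": [-1,-3,0],"roll": 0,"jaw": 10},
    {"travel": [0,0,0],"roll": 0,"jaw": 10},
    {"travel": [0,0,0],"roll": 0,"jaw": 10},
  ],
)

```text
clock: 17.25
tool_pos: [0.5863, -0.0322, 0.0742]
orientation: [179.6, -0.2, -99.6]
force: [-10.6, -2.7, 7.7]
opening: 0.0253
gripper_force: 30.0
```

The second click has dropped in at about 0.70 rad. The third peak should come near 0.81 and its notch near 0.95.

Request:
apply_moves(
  targets=[
    {"travel": [-1,-3,0],"roll": 0,"jaw": 10},
    {"travel": [0,0,0],"roll": 0,"jaw": 10},
    {"travel": [0,0,0],"roll": 0,"jaw": 10},
  ],
)

```text
clock: 17.55
tool_pos: [0.5893, -0.0317, 0.0742]
orientation: [179.6, -0.2, -99.6]
force: [-10.5, -2.3, 6.7]
opening: 0.0251
gripper_force: 30.0
```

Request:
apply_moves(
  targets=[
    {"travel": [-1,-3,0],"roll": 0,"jaw": 10},
    {"travel": [0,0,0],"roll": 0,"jaw": 10},
    {"travel": [0,0,0],"roll": 0,"jaw": 10},
  ],
)

```text
clock: 17.85
tool_pos: [0.5919, -0.0313, 0.0742]
orientation: [179.6, -0.2, -99.6]
force: [-12.4, -2.1, 9.4]
opening: 0.0254
gripper_force: 30.0
```

Request:
apply_moves(
  targets=[
    {"travel": [-1.2,-3,0],"roll": 0,"jaw": 10},
    {"travel": [0,0,0],"roll": 0,"jaw": 10},
    {"travel": [0,0,0],"roll": 0,"jaw": 10},
  ],
)

```text
clock: 18.15
tool_pos: [0.5955, -0.0304, 0.0742]
orientation: [179.6, -0.1, -99.6]
force: [-10.2, -1.6, 8.2]
opening: 0.0251
gripper_force: 30.0
```

Request:
apply_moves(
  targets=[
    {"travel": [-1.3,-3,0],"roll": 0,"jaw": 10},
    {"travel": [0,0,0],"roll": 0,"jaw": 10},
    {"travel": [0,0,0],"roll": 0,"jaw": 10},
  ],
)

```text
clock: 18.45
tool_pos: [0.5977, -0.03, 0.0741]
orientation: [179.5, -0.2, -99.6]
force: [-13.1, -2.5, 10.7]
opening: 0.025
gripper_force: 30.0
```

Request:
apply_moves(
  targets=[
    {"travel": [-1.4,-3,0],"roll": 0,"jaw": 10},
    {"travel": [0,0,0],"roll": 0,"jaw": 10},
    {"travel": [0,0,0],"roll": 0,"jaw": 10},
  ],
)

```text
clock: 18.75
tool_pos: [0.6018, -0.0288, 0.0742]
orientation: [179.6, -0.2, -99.6]
force: [-11.0, -1.9, 7.4]
opening: 0.0252
gripper_force: 30.0
```

Request:
apply_moves(
  targets=[
    {"travel": [-1.3,-2.6,0],"roll": 0,"jaw": 10},
    {"travel": [0,0,0],"roll": 0,"jaw": 10},
    {"travel": [0,0,0],"roll": 0,"jaw": 10},
  ],
)

```text
clock: 19.05
tool_pos: [0.6052, -0.0278, 0.0742]
orientation: [179.7, -0.1, -99.6]
force: [-9.6, -0.5, 6.9]
opening: 0.0259
gripper_force: 30.0
```

Request:
apply_moves(
  targets=[
    {"travel": [-1.4,-2.6,0],"roll": 0,"jaw": 10},
    {"travel": [0,0,0],"roll": 0,"jaw": 10},
    {"travel": [0,0,0],"roll": 0,"jaw": 10},
  ],
)

```text
clock: 19.35
tool_pos: [0.6087, -0.0266, 0.0743]
orientation: [179.7, -0.1, -99.6]
force: [-7.4, -2.3, 4.9]
opening: 0.0253
gripper_force: 30.0
```

Request:
apply_moves(
  targets=[
    {"travel": [-1.4,-2.6,0],"roll": 0,"jaw": 10},
    {"travel": [0,0,0],"roll": 0,"jaw": 10},
    {"travel": [0,0,0],"roll": 0,"jaw": 10},
  ],
)

```text
clock: 19.65
tool_pos: [0.6109, -0.0259, 0.0742]
orientation: [179.7, -0.1, -99.6]
force: [-9.6, -2.5, 6.4]
opening: 0.0253
gripper_force: 30.0
```

Request:
apply_moves(
  targets=[
    {"travel": [-1.3,-2.2,0],"roll": 0,"jaw": 10},
    {"travel": [0,0,0],"roll": 0,"jaw": 10},
    {"travel": [0,0,0],"roll": 0,"jaw": 10},
  ],
)

```text
clock: 19.95
tool_pos: [0.613, -0.0251, 0.0743]
orientation: [179.7, -0.1, -99.6]
force: [-10.3, -3.0, 6.8]
opening: 0.0252
gripper_force: 30.0
```

```bash
python3 - <<'E'
from h import *
f=[]
for i in range(6):
    w=ctrl.snapshot("top");o=ctrl.get_obs();f.append(o["force"])
print(np.mean(f,0),o["tool_pos"],o["clock"])
a=w[200:290,210:350,::-1];b=w[200:290,350:450,::-1]
s=ctrl.snapshot("scene")[200:320,130:430,::-1]
A=cv2.resize(w[205:285,210:450,::-1],(780,260),interpolation=cv2.INTER_CUBIC);B=cv2.resize(s,(780,312),interpolation=cv2.INTER_CUBIC)
cv2.imwrite("pics/f.png",np.vstack([A,B]))
E
```

```text
[-9.7031889  -2.54453773  6.91693101] [ 0.61297926 -0.02512238  0.07423992] 20.25
```

View pics/f.png

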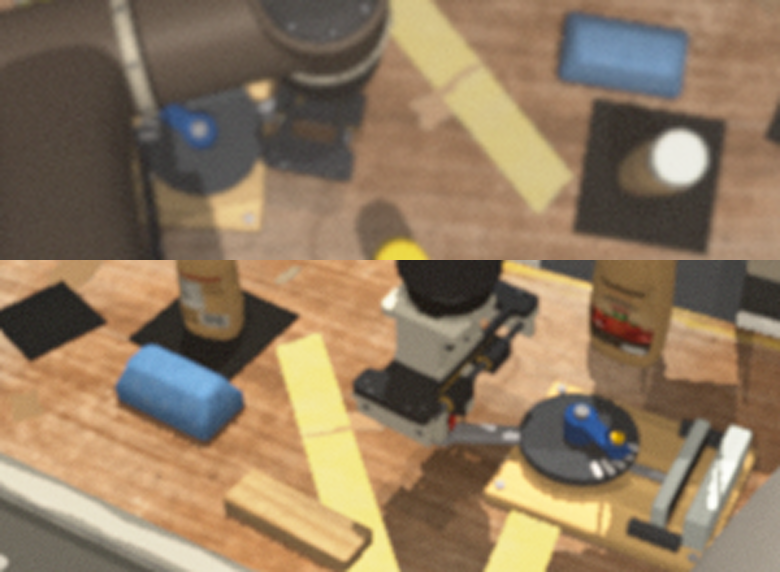

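The bottle is still upright on the mat, with its cap at (680,157) in the upper part, and the gripper holds the lever grip. The push has nearly returned to the plain spring pull, so one small step will centre the pin in the notch.

Request:
apply_moves(
  targets=[
    {"travel": [-1.2,-2,0],"roll": 0,"jaw": 10},
    {"travel": [0,0,0],"roll": 0,"jaw": 10},
    {"travel": [0,0,0],"roll": 0,"jaw": 10},
    {"travel": [0,0,0],"roll": 0,"jaw": 10},
    {"travel": [0,0,0],"roll": 0,"jaw": 10},
    {"travel": [0,0,0],"roll": 0,"jaw": 10},
  ],
)

```text
clock: 20.9
tool_pos: [0.6148, -0.0245, 0.0742]
orientation: [179.6, -0.2, -99.6]
force: [-10.4, -2.9, 7.4]
opening: 0.0253
gripper_force: 30.0
```

```bash
python3 - <<'E'
from h import *
f=[]
for i in range(6):
    ctrl.snapshot("top");o=ctrl.get_obs();f.append(o["force"])
m=np.mean(f,0);th=np.arcsin((o["tool_pos"][0]-.565)/.13)+np.radians(32)
print(m,o["tool_pos"],th,-m[:2]@[np.cos(th-np.radians(32)),np.sin(th-np.radians(32))],9+2.3*th)
E
```

```text
[-10.5981301   -3.38058936   7.47068897] [ 0.61475394 -0.02445779  0.07420733] 0.9512468955627367 11.085051428303599 11.187867859794295
```

The push (11.1 N) now matches the plain spring pull (11.2 N) at about 0.95 rad, so the third notch is seated. Handing in.

```bash
python3 -c "
from plant import ctrl
print(ctrl.close_job())"
```

```text
the job is handed in; nothing more can be done
None
```

I stood the bottle upright in the middle of the larger mat, swung the lever to its third click (about 0.95 rad, pin seated judging by the push) and handed the job in with the gripper still holding it; no verdict came back.

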